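# Seal the push-top canisters and sort out the one that will not hold

## Robot

A 6-joint arm with a two-finger parallel gripper is mounted at the origin on a cart in front of the work surface, level with it; the furniture and walls round the work are solid. World frame = base frame: x ahead of the robot, y to its left, z up, the work surface at z = 0. Lengths are in m, angles in rad, forces in N, time in s.
With the tool pointing down it reaches from about 0.25 to 0.775 m from the base axis. Payload 4 kg.
Tool frame: the origin (TCP) lies at the centre of the arm's flange, where the gripper is bolted on; the fingertips stand 199 mm ahead of it and the grasp point (between the pads) lies 180 mm ahead of it (robot.tcp_to_tips is the distance from the TCP to the fingertips, in m); z points along the fingers, y is the line along which they close (so a half turn about z gives the same grasp; the last joint's range is limited). The gripper opens to 94 mm and grips with 3 to 60 N. Pads are 16 mm wide; open, the fingers measure 119 mm over their backs; the gripper's body (75 mm by 177 mm) begins 78 mm behind the grasp point.
Start: joints at [1.056, 0.087, 1.371, -0, 1.684, -0.103], TCP at [0.22, 0.504, 0.405] pointing down, gripper open.
Joint ranges: [-3.1, 3.1], [-0.76, 2.03], [0.27, 2.55], [-1.08, 4.22], [0.17, 2.65], [-2.57, 2.57]. Speed limits (rad/s): [2.79, 2.79, 3.14, 3.14, 3.14, 3.14].

## Interface

Orientations are given as [roll, pitch, yaw] about the fixed x, y, z axes, in that order (R = Rz(yaw) Ry(pitch) Rx(roll)).
In Python, from bench import telemetry, snapshot, ticket, robot gives the robot as it stands.
- The arm moves only by the tool apply_moves, never from a script. Its argument "moves" is a list that holds one entry, the list of rows, each a list of 5 numbers: the shift along the tool's x, y, z in units of 50 mm (1.0 is 50 mm), then the turn about the tool's z in units of 10 degrees (1.0 is 10 degrees), then the closure, from 0 (fully open) to 1 (shut). A call has 1 to 10 rows; each row is the pose to reach, as a shift and turn from the pose commanded when the call began, along the tool's axes at that moment; what a row does not reach only later rows make up. A row lasts 1/8 s, in which the tool goes at most 62.5 mm and 10.7 degrees, less where a joint would pass 70% of its speed; a pose out of reach is approached as far as the arm can. A call with a gripper value outside its range is refused whole. The fingers move at their own pace and stop on an object; the grip force is fixed at half the most. Time passes only in rows, so rows that repeat a pose let the fingers close. It gives the time, the measured TCP pose, the force, the opening and the grip force at its end, in the units of the state.
- telemetry.get_obs(): the state, without advancing time (a new reading comes with each control period).
- snapshot(name): name is "side" or "top"; returns a dict with "image" (480x640x3 uint8, red, green, blue), "fovy" (degrees; the focal length in pixels is half the picture's height over the tangent of half this angle, whatever the lens; pixels are square), "cx", "cy" (the principal point, pixels), "R" (3x3) and "t" (3): a world point X has camera coordinates R X + t. Camera axes: x right, y down, z forward; pixel columns grow to the right and rows downward; lengths in m; the calibration is good to about 2 mm. A picture is of the moment at which its call begins. There is no depth.
- ticket.close_job(): hands the job in; it is judged then, once.
The state is a dict: "time": time; "joint_positions": joint angles; "qvel": joint speeds; "joint_torque": joint torques, N m; "tool_pos": TCP position; "ee_rot": TCP orientation; "wrist_force": force on the tool from outside, world axes, zero at the start; "wrist_torque": the same for the moment, N m; "width": finger opening in m; "finger_force": force on a finger pad.
Only numpy, scipy, OpenCV 4.12 (cv2) and the standard library are available. Lean on these libraries where they do the work, as an engineer would, in place of code of your own. Each camera call takes 0.05 s, during which the arm holds its last target. There are 200 camera calls.

## Task

Seal the canisters in the sloping rack: push each one's button fully down and let go, and see whether it stays down. Leave those that stay down where they are in the rack; a canister whose button comes back up does not seal, so draw it out of the rack and stand it gently upright on the chopping board, without dropping it or knocking anything over, and leave everything else where it stands.

Things in the scene. Friction and masses are not known exactly. Their poses are not given: they have to be found in the camera images.
- canister_a: Canister a, one of three alike, loose, 0.15 to 0.3 kg: round metal body 52 mm across, 92 mm tall; fixed black lid, 54 mm across, 92 to 118 mm up; round grey button, 34 mm across, in mid-lid, its flat top 134 mm up when raised, 122 mm when down. Origin: centre of the underside; z: up its axis through the button. Starts in any place of the rack, leaning about 28 degrees to the rack's front.
- canister_b: Canister b, one of three alike, loose, 0.15 to 0.3 kg: round metal body 52 mm across, 92 mm tall; fixed black lid, 54 mm across, 92 to 118 mm up; round grey button, 34 mm across, in mid-lid, its flat top 134 mm up when raised, 122 mm when down. Origin: centre of the underside; z: up its axis through the button. Starts in any place of the rack, leaning about 28 degrees to the rack's front.
- canister_c: Canister c, one of three alike, loose, 0.15 to 0.3 kg: round metal body 52 mm across, 92 mm tall; fixed black lid, 54 mm across, 92 to 118 mm up; round grey button, 34 mm across, in mid-lid, its flat top 134 mm up when raised, 122 mm when down. Origin: centre of the underside; z: up its axis through the button. Starts in any place of the rack, leaning about 28 degrees to the rack's front.
- canister_a_button (a joint): Button travel of canister a in m, along the canister's axis: 0 up, 0.012 fully down at a hard stop. The return spring gives 0.6 to 1.1 N; the catch adds about 3 N on the way. A sound button snaps over past 8 mm and stays at 0.012 when let go; one with a worn catch feels much alike on the way down but is back up within 0.5 s of letting go. Only trying tells.
- canister_b_button (a joint): Button travel of canister b in m, along the canister's axis: 0 up, 0.012 fully down at a hard stop. The return spring gives 0.6 to 1.1 N; the catch adds about 3 N on the way. A sound button snaps over past 8 mm and stays at 0.012 when let go; one with a worn catch feels much alike on the way down but is back up within 0.5 s of letting go. Only trying tells.
- canister_c_button (a joint): Button travel of canister c in m, along the canister's axis: 0 up, 0.012 fully down at a hard stop. The return spring gives 0.6 to 1.1 N; the catch adds about 3 N on the way. A sound button snaps over past 8 mm and stays at 0.012 when let go; one with a worn catch feels much alike on the way down but is back up within 0.5 s of letting go. Only trying tells.
- canister_rack: Fixed wooden rack, 235 mm wide. Origin: on the worktop under it; x: front (robot's side) to back; y: to its left; z up. Canisters stand 78 mm apart along y, leaning about 28 degrees toward -x. Measured up their axes: dividers 32 mm, steel front rail 52 mm, back board 58 mm; above, they stand free with 24 mm between lids. Draw one 65 mm along its axis to clear the rack. Cheeks 119 mm high.
- chopping_board: Thick wooden chopping board, 231 mm along its x, 193 mm along its y, 28 mm thick, flat on the worktop at the rack's left; only the salt shaker stands on it. Fixed. Origin: centre of the underside; z up; its top is 28 mm above the worktop. A wall runs close along its left side; behind rack and board a wall cabinet overhangs 0.44 m above the worktop, its front 60 mm or more behind the rack's origin.
- salt_shaker: Salt shaker, 44 mm across, 90 mm tall, upright on the board along its back (+x) edge. Bystander. Origin: centre of the underside.
- spice_thyme: Spice jar with a dark cap, 40 mm across, 105 mm tall, upright beside the rack's right cheek. Bystander. Origin: centre of the underside.
- oak_post_foot (a point): Middle of the square oak post (about 123 x 93 mm, its sides at 45 degrees to the world axes) at worktop height. It runs from floor to ceiling at the worktop's left front corner, to the left of the board; keep the arm clear of it, above all when swinging over to the rack from the hob side.

How it is judged:
At the end, for the whole second after the job is handed in: The canister whose button will not stay down stands on the board, within 6 degrees of upright, foot centre within 100 mm (board x) and 80 mm (board y) of its centre, at rest, button up (under 3 mm); the others are within 20 mm of their starts in the rack, buttons latched (over 10 mm) (((x of canister_a in the frame of chopping_board between -0.1 and 0.1 m and y of canister_a in the frame of chopping_board between -0.08 and 0.08 m and height (world z) of canister_a between 0.022 and 0.036 m and angle between canister_a's own z axis and vertical below 0.1 rad and linear speed of canister_a below 0.03 m/s and value of joint canister_a_button below 0.003 m and distance of each of canister_b, canister_c from where it was at the start of the episode below 0.02 m and value of joint each of canister_b_button, canister_c_button above 0.01 m and angle between each of canister_b, canister_c's own z axis and vertical below 0.62 rad) or (x of canister_b in the frame of chopping_board between -0.1 and 0.1 m and y of canister_b in the frame of chopping_board between -0.08 and 0.08 m and height (world z) of canister_b between 0.022 and 0.036 m and angle between canister_b's own z axis and vertical below 0.1 rad and linear speed of canister_b below 0.03 m/s and value of joint canister_b_button below 0.003 m and distance of each of canister_a, canister_c from where it was at the start of the episode below 0.02 m and value of joint each of canister_a_button, canister_c_button above 0.01 m and angle between each of canister_a, canister_c's own z axis and vertical below 0.62 rad) or (x of canister_c in the frame of chopping_board between -0.1 and 0.1 m and y of canister_c in the frame of chopping_board between -0.08 and 0.08 m and height (world z) of canister_c between 0.022 and 0.036 m and angle between canister_c's own z axis and vertical below 0.1 rad and linear speed of canister_c below 0.03 m/s and value of joint canister_c_button below 0.003 m and distance of each of canister_a, canister_b from where it was at the start of the episode below 0.02 m and value of joint each of canister_a_button, canister_b_button above 0.01 m and angle between each of canister_a, canister_b's own z axis and vertical below 0.62 rad))); the robot touches nothing.
It fails at once if a canister is let go in the air: out of the rack, in no contact with the gripper and its foot more than 15 mm above the board's top ((height (world z) of canister_a above 0.043 m and distance of canister_a from where it was at the start of the episode above 0.075 m and contact force between the fingers and canister_a below 0.05 N) or (height (world z) of canister_b above 0.043 m and distance of canister_b from where it was at the start of the episode above 0.075 m and contact force between the fingers and canister_b below 0.05 N) or (height (world z) of canister_c above 0.043 m and distance of canister_c from where it was at the start of the episode above 0.075 m and contact force between the fingers and canister_c below 0.05 N)).
It fails at once if a canister is knocked over (leans more than 65 degrees) (angle between any of canister_a, canister_b, canister_c's own z axis and vertical above 1.13 rad).
It fails at once if the salt shaker or the spice jar beside the rack is shifted by more than 25 mm (distance of any of salt_shaker, spice_thyme from where it was at the start of the episode above 0.025 m).
It also fails if it takes over 64 s, if anything falls off the work surface, if the arm or the gripper's body presses on something with over 40 N, if the wrist force passes 120 N, or if a joint passes its speed limit or range.

## Working session

There is one attempt and no reset: what is moved stays moved. The work goes in short steps, Python scripts to look and compute and a tool call to move; the robot and the scene stay as the last step left them, time stands still between calls to the robot, and variables do not carry over. Pictures are saved under pics/ and viewed, at most 10 in all, crops included, and the job is handed in when it is done.

Besides the shell and the picture viewer there is one more tool, called after "Emit:" as name(argument=value, ...) on one line, values as JSON. apply_moves: Moves the arm, as the interface text tells. Its arguments: {"type":"object","properties":{"moves":{"type":"array","items":{"type":"array","items":{"type":"array","items":{"type":"number"}}}}},"required":["moves"]}

```bash
ls; mkdir -p pics; python3 - <<'E'
from bench import telemetry, snapshot, ticket, robot
import cv2,numpy as np
print([a for a in dir(robot) if a[0]!='_'])
o=telemetry.get_obs();print(o)
for n in("side","top"):
    s=snapshot(n);cv2.imwrite(f"pics/{n}0.png",s["image"][:,:,::-1]);print(n,s["fovy"],s["cx"],s["cy"],s["R"],s["t"])
E
```

```text
pics
['IKError', 'tcp_to_tips']
{'time': 0.0, 'joint_positions': array([ 1.05586365e+00,  8.79139000e-02,  1.37225676e+00, -1.50102866e-05,
        1.68359420e+00, -1.03087265e-01]), 'qvel': array([ 1.00535844e-03, -1.14326394e-03, -1.02410984e-03,  1.26128279e-03,
       -1.49646660e-04, -9.85729133e-05]), 'joint_torque': array([ 7.83200721e-04, -3.40175307e+01, -3.02430367e+01,  7.17379502e-02,
        3.31508426e-02, -1.59684328e-04]), 'tool_pos': array([0.22010422, 0.50390274, 0.4035249 ]), 'ee_rot': array([-3.13943044e+00, -2.08690835e-04,  2.72974534e+00]), 'wrist_force': array([ 0.57050943, -0.39981835,  0.35855011]), 'wrist_torque': array([-0.02823821, -0.09972885, -0.00270206]), 'finger_force': 0.0, 'width': 0.09402162826838338}
side 54.41001129598774 322.5019586806849 240.71440332103674 [[ 0.7706769  -0.63719399  0.00639873]
 [-0.31026126 -0.38398955 -0.86964934]
 [ 0.55659238  0.66823338 -0.49362848]] [-0.52327829  0.21299761  1.08582343]
top 56.31352171974354 330.69945829912064 234.65531497524637 [[-0.01647724 -0.99982449 -0.00891539]
 [-0.98314403  0.01782489 -0.18196176]
 [ 0.18208874  0.00576689 -0.98326519]] [-0.13136042  0.53706369  1.09045669]
```

View pics/side0.png

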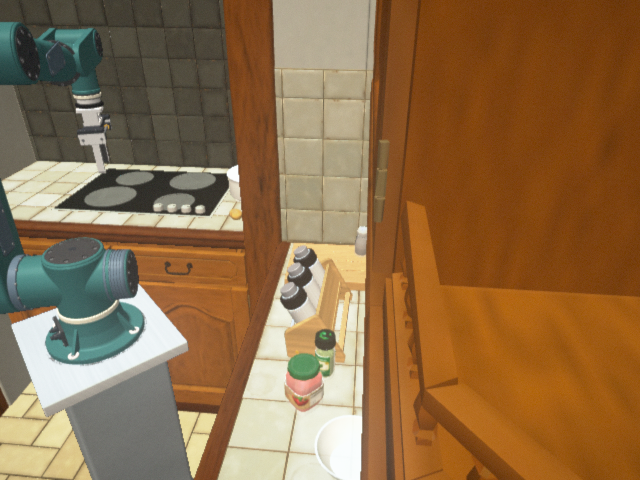

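View pics/top0.png

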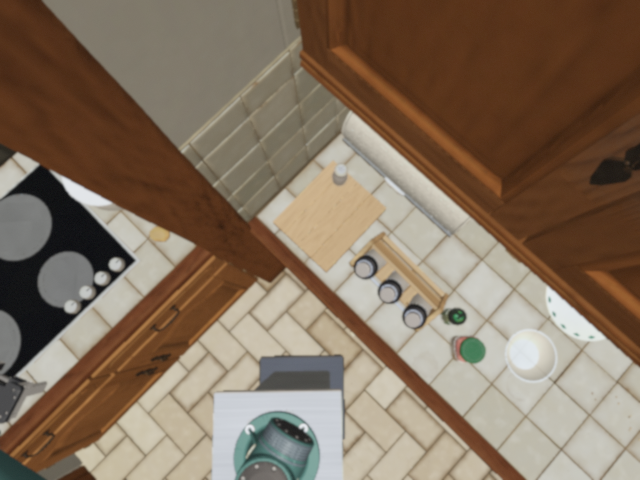

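The side view shows the three canisters in the rack, with buttons near (290,288), (295,270) and (303,252). In the top view they are at about (366,266), (390,291) and (414,315), the board is centred near (330,217) and the salt shaker is at (340,172). I'll zoom in.

```bash
python3 - <<'E'
import cv2,numpy as np
t=cv2.imread("pics/top0.png")[150:350,260:480];s=cv2.imread("pics/side0.png")[230:390,260:380]
a=cv2.resize(t,None,fx=2,fy=2,interpolation=cv2.INTER_CUBIC);b=cv2.resize(s,None,fx=3,fy=3,interpolation=cv2.INTER_CUBIC)
c=np.zeros((480,800,3),np.uint8);c[:400,:440]=a;c[:,440:]=b;cv2.imwrite("pics/z0.png",c)
E
```

```text
(no output)
```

View pics/z0.png

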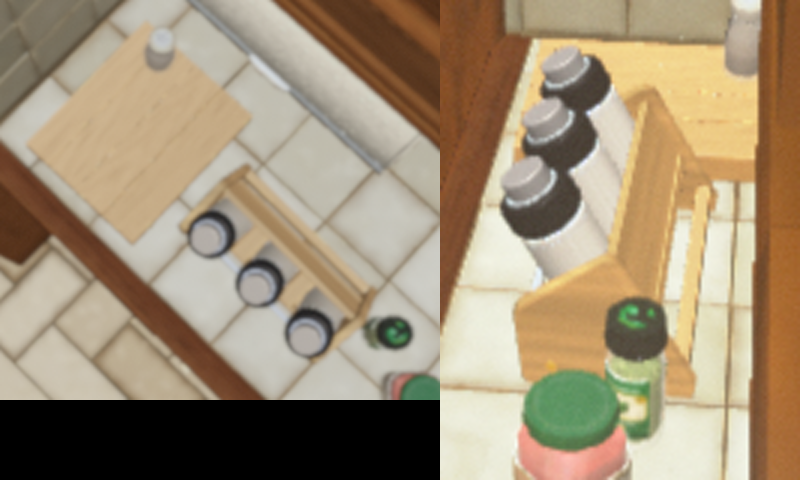

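The crop shows the buttons clearly: top-view pixels are about (364,266), (389,291) and (414,315), and side-view pixels about (303,249), (296,266) and (288,286). The board corners are near (334,161), (385,208), (327,271) and (274,223). Next I'll refine these with masks and triangulate.

```bash
cat > h.py <<'E'
from bench import telemetry, snapshot
import cv2,numpy as np
def K(s):
    f=240/np.tan(np.radians(s["fovy"])/2);return np.array([[f,0,s["cx"]],[0,f,s["cy"]],[0,0,1.]])
def P(s): return K(s)@np.c_[s["R"],s["t"]]
def tri(s,t,ps,pt):
    X=cv2.triangulatePoints(P(s),P(t),np.array(ps,float).T,np.array(pt,float).T);return (X[:3]/X[3]).T
def proj(s,X):
    q=np.c_[X,np.ones(len(X))]@P(s).T;return q[:,:2]/q[:,2:]
def plane(s,p,z):
    c=-s["R"].T@s["t"];out=[]
    for u in p:
        d=s["R"].T@np.linalg.inv(K(s))@[u[0],u[1],1];out.append(c+d*(z-c[2])/d[2])
    return np.array(out)
def blob(s,p,r=9):
    # grey button: bright, low saturation, component nearest to p
    h=cv2.cvtColor(s["image"],cv2.COLOR_RGB2HSV);m=((h[...,2]>95)&(h[...,1]<60)).astype(np.uint8)
    k=np.zeros_like(m);cv2.circle(k,(int(p[0]),int(p[1])),r,1,-1)
    n,l,st,c=cv2.connectedComponentsWithStats(m&k,connectivity=4)
    i=l[int(round(p[1])),int(round(p[0]))];return c[i],st[i,4],st[i,:4]
TOP=[(364,266),(389,291),(414,315)];SIDE=[(303,249),(296,266),(288,286)]
E
python3 - <<'E'
from h import *
np.set_printoptions(precision=4,suppress=True)
s=snapshot("side");t=snapshot("top")
bs=[blob(s,p) for p in SIDE];bt=[blob(t,p) for p in TOP]
for b in bs+bt:print(b)
print(tri(s,t,[(302.7,248.7),(295.7,266),(288.3,286)],[(364,266.5),(389,291),(414,315)]))
print(tri(s,t,[b[0] for b in bs],[b[0] for b in bt]))
c=plane(t,[(334,161),(385,208.5),(327.5,271.5),(274,223.5)],.028);print(c,c.mean(0),np.linalg.norm(c-np.roll(c,1,0),axis=1))
print("salt,thyme",plane(t,[(340.5,168)],.118),plane(t,[(457,316)],.105))
E
```

```text
(array([302.0833, 251.5486]), np.int32(144), array([295, 245,  16,  14], dtype=int32))
(array([296.2222, 268.5309]), np.int32(162), array([288, 262,  17,  14], dtype=int32))
(array([287.6186, 287.6959]), np.int32(194), array([279, 279,  19,  17], dtype=int32))
(array([363.817 , 266.8214]), np.int32(224), array([355, 259,  18,  17], dtype=int32))
(array([388.671 , 291.5931]), np.int32(231), array([380, 284,  18,  17], dtype=int32))
(array([413.6   , 316.0698]), np.int32(215), array([405, 309,  18,  16], dtype=int32))
[[ 0.4393 -0.215   0.1614]
 [ 0.3816 -0.2678  0.1627]
 [ 0.3262 -0.3197  0.1618]]
[[ 0.4386 -0.2146  0.1537]
 [ 0.3815 -0.2683  0.1561]
 [ 0.3242 -0.3194  0.1582]]
[[ 0.7382 -0.1526  0.028 ]
 [ 0.6055 -0.2835  0.028 ]
 [ 0.4432 -0.1308  0.028 ]
 [ 0.5707  0.0065  0.028 ]] [ 0.5894 -0.1401  0.028 ] [0.231  0.1864 0.2228 0.1874]
salt,thyme [[ 0.6875 -0.1678  0.118 ]] [[ 0.3263 -0.4318  0.105 ]]
```

```bash
cat >> h.py <<'E'
from scipy.spatial.transform import Rotation as Ro
def rows(pts,o=None):
    o=o or telemetry.get_obs();R=Ro.from_euler('xyz',o["ee_rot"]).as_matrix()
    return np.round((np.array(pts)-o["tool_pos"])@R/.05,2)
E
python3 - <<'E'
from h import *
r=.29;A=np.radians(np.arange(62,-35,-10.5))
print(rows([(.2-.02*i,.504-.047*i,.41) for i in range(1,6)]));
print(rows([(r*np.cos(a),r*np.sin(a),.42) for a in A]).tolist())
t=snapshot("top");print(plane(t,[(285,270),(255,220)],0))
E
```

```text
[[ 0.36 -1.18 -0.12]
 [ 0.35 -2.2  -0.12]
 [ 0.34 -3.23 -0.12]
 [ 0.33 -4.25 -0.12]
 [ 0.32 -5.27 -0.11]]
[[-0.45, -5.22, -0.31], [-1.49, -5.39, -0.31], [-2.49, -5.76, -0.31], [-3.4, -6.3, -0.31], [-4.2, -7.0, -0.31], [-4.86, -7.83, -0.31], [-5.35, -8.77, -0.31], [-5.67, -9.78, -0.31], [-5.8, -10.84, -0.31], [-5.73, -11.9, -0.31]]
[[ 0.4519075  -0.01930188  0.        ]
 [ 0.58719711  0.06117281  0.        ]]
```

Emit:
apply_moves(moves=[[[0,-1,-0.1,0,1],[0,-2,-0.2,0,1],[-0.1,-3,-0.3,0,1],[-0.2,-4,-0.3,0,1],[-0.4,-5.2,-0.3,0,1],[-0.45,-5.2,-0.3,0,1]]])

```text
time: 1.0
tool_pos: [0.1353, 0.2541, 0.4205]
ee_rot: [3.137, 0.001, 2.728]
wrist_force: [0.5, 0.9, 1.2]
width: 0.037
finger_force: 0.0
```

Emit:
apply_moves(moves=[[[-1.04,-0.2,0,0,1],[-2.04,-0.55,0,0,1],[-2.95,-1.1,0,0,1],[-3.75,-1.8,0,0,1],[-4.4,-2.6,0,0,1],[-4.9,-3.55,0,0,1],[-5.2,-4.55,0,0,1],[-5.35,-5.6,0,0,1],[-5.3,-6.7,0,0.5,1],[-5.3,-6.7,0,1,1]]])

```text
time: 2.25
tool_pos: [0.2445, -0.1604, 0.4192]
ee_rot: [-3.141, -0.001, 2.541]
wrist_force: [1.0, -0.1, 0.7]
width: 0.0001
finger_force: 0.0
```

```bash
cat >> h.py <<'E'
rx=np.array([.6756,-.7373,0]);ry=np.array([.7373,.6756,0]);ax=np.cos(np.radians(28))*np.array([0,0,1])-np.sin(np.radians(28))*rx
B=np.array([[.4393,-.215,.162],[.382,-.2676,.162],[.3255,-.3195,.162]])
tcp=lambda i,d:B[i]+d*ax-.008*rx+[0,0,.199]
E
python3 - <<'E'
from h import *
print(rows([tcp(2,.04),tcp(2,.015)]))
R=np.array([[0,0,1]]);
# tool frame after turn to yaw 132.5deg: axis dir in tool
T=Ro.from_euler('xyz',[np.pi,0,np.radians(132.5)]).as_matrix();print("ax in tool/50mm per 10mm",ax@T*.2, "ry",ry@T,"rx",rx@T)
E
```

```text
[[-2.61 -1.59  0.46]
 [-2.84 -1.64  0.9 ]]
ax in tool/50mm per 10mm [ 9.38965026e-02  7.59729502e-07 -1.76589519e-01] ry [-8.09132611e-06  1.00002332e+00  1.22467536e-16] rx [-1.00002332e+00 -8.09132611e-06 -9.90901662e-22]
```

Emit:
apply_moves(moves=[[[-0.9,-0.6,0,0.5,1],[-1.8,-1.2,0.2,1,1],[-2.6,-1.6,0.46,1.3,1],[-2.84,-1.64,0.9,1.3,1],[-2.84,-1.64,0.9,1.3,1],[-2.84,-1.64,0.9,1.3,1]]])

```text
time: 3.0
tool_pos: [0.3187, -0.3032, 0.375]
ee_rot: [3.141, -0.0, 2.329]
wrist_force: [0.3, -0.2, 0.6]
width: 0.0004
finger_force: 0.0
```

```bash
python3 - <<'E'
from h import *
o=telemetry.get_obs();print(o["tool_pos"]-tcp(2,.015),o["ee_rot"])
t=snapshot("top");s=snapshot("side")
a=cv2.resize(t["image"][230:350,330:460],(400,370));b=cv2.resize(s["image"][230:350,250:380],(400,370))
cv2.imwrite("pics/p1.png",np.hstack([a,b])[:,:,::-1])
E
```

```text
[0.00337495 0.00519342 0.00073265] [ 3.14143535e+00 -8.50697803e-05  2.32881085e+00]
```

View pics/p1.png

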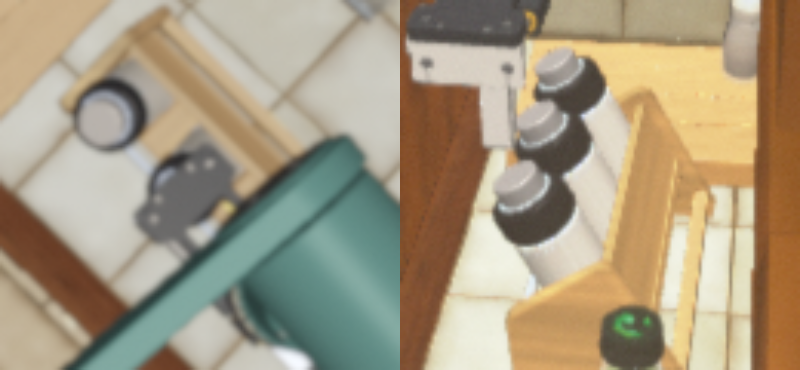

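```bash
python3 - <<'E'
from h import *
s=snapshot("side");o=telemetry.get_obs();t=o["tool_pos"]-[0,0,.199];print(o["tool_pos"],proj(s,np.array([t,t+.0125*ry,t-.0125*ry,B[2]])))
print(rows([tcp(2,.015),tcp(2,.0),tcp(2,-.012)]))
E
```

```text
[ 0.31838941 -0.3028363   0.37594343] [[282.30193883 277.4682312 ]
 [283.55881382 274.1707867 ]
 [281.0169299  280.83948584]
 [289.98465753 285.7038827 ]]
[[-0.04 -0.12  0.03]
 [-0.18 -0.12  0.3 ]
 [-0.29 -0.13  0.51]]
```

Emit:
apply_moves(moves=[[[-0.04,-0.12,0.03,0,1],[-0.14,-0.12,0.2,0,1],[-0.2,-0.12,0.34,0,1],[-0.24,-0.12,0.41,0,1],[-0.26,-0.12,0.46,0,1],[-0.26,-0.12,0.46,0,1]]])

```text
time: 3.9
tool_pos: [0.323, -0.3167, 0.3518]
ee_rot: [3.141, -0.0, 2.328]
wrist_force: [0.1, 0.0, 0.7]
width: 0.0002
finger_force: 0.9
```

Emit:
apply_moves(moves=[[[-0.03,0,0.06,0,1],[-0.06,0,0.11,0,1],[-0.06,0,0.11,0,1]]])

```text
time: 4.28
tool_pos: [0.3247, -0.3184, 0.3509]
ee_rot: [-3.141, 0.002, 2.329]
wrist_force: [-6.0, 6.9, 19.9]
width: 0.0006
finger_force: 10.8
```

Emit:
apply_moves(moves=[[[-0.03,0,0.06,0,1],[-0.06,0,0.11,0,1],[-0.06,0,0.11,0,1]]])

```text
time: 4.65
tool_pos: [0.3258, -0.3194, 0.3497]
ee_rot: [-3.141, -0.001, 2.329]
wrist_force: [-15.2, 15.9, 40.3]
width: 0.0006
finger_force: 22.7
```

```bash
python3 - <<'E'
from h import *
o=telemetry.get_obs();print(o["tool_pos"],o["wrist_force"],(o["tool_pos"]-tcp(2,0))@np.c_[rx,ry,ax])
s=snapshot("side")
b=cv2.resize(s["image"][230:350,250:380],(780,600),interpolation=cv2.INTER_CUBIC)
cv2.imwrite("pics/p2.png",b[:,:,::-1])
E
```

```text
[ 0.32581151 -0.31940047  0.34973656] [-15.15609376  15.88262759  40.32064127] [ 0.00813745  0.00029691 -0.01376533]
```

View pics/p2.png

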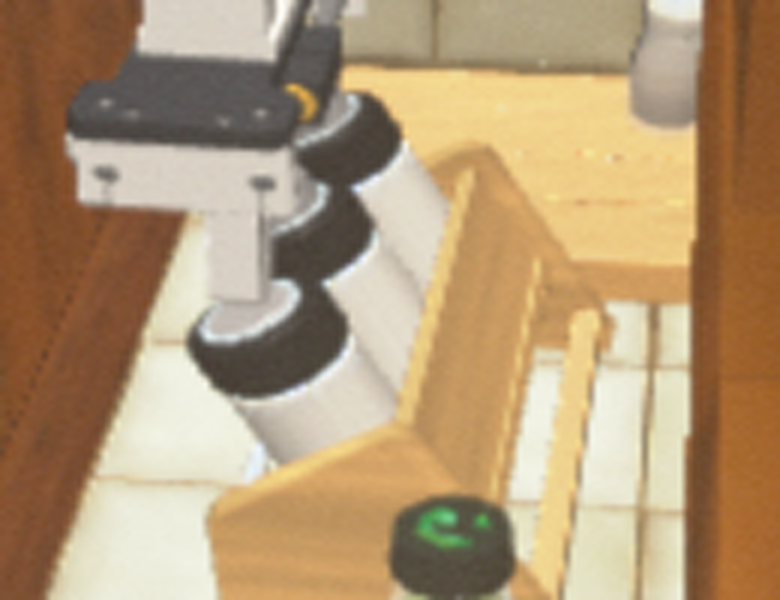

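The side view shows the fingertips on canister 3, with its button flush to the lid, so it is at the hard stop. I'll release it and move over canister 2.

Emit:
apply_moves(moves=[[[0.1,0,-0.2,0,1],[0.3,0,-0.6,0,1],[0.3,0.5,-0.7,0,1],[0.3,1.1,-0.6,0.1,1],[0.3,1.56,-0.55,0.1,1],[0.3,1.56,-0.55,0.1,1],[0.3,1.56,-0.55,0.1,1]]])

```text
time: 5.58
tool_pos: [0.3732, -0.2569, 0.3679]
ee_rot: [-3.141, -0.0, 2.311]
wrist_force: [0.1, -0.1, -0.7]
width: 0.0007
finger_force: 0.0
```

```bash
python3 - <<'E'
from h import *
s=snapshot("side");print([blob(s,p)[1:] for p in SIDE],blob(s,(289,290)))
cv2.imwrite("pics/s3.png",s["image"][:,:,::-1])
print(rows([tcp(1,.015),tcp(1,.0),tcp(1,-.0135)]))
E
```

```text
[(np.int32(146), array([294, 245,  17,  14], dtype=int32)), (np.int32(205), array([288, 257,  17,  19], dtype=int32)), (np.int32(307045), array([  0,   0, 640, 480], dtype=int32))] (array([288.75129534, 291.35233161]), np.int32(193), array([280, 284,  19,  15], dtype=int32))
[[ 0.02 -0.01 -0.12]
 [-0.12 -0.01  0.14]
 [-0.24 -0.01  0.38]]
```

Emit:
apply_moves(moves=[[[-0.1,0,0.12,0,1],[-0.18,0,0.27,0,1],[-0.22,0,0.34,0,1],[-0.25,0,0.4,0,1],[-0.27,0,0.44,0,1],[-0.27,0,0.44,0,1]]])

```text
time: 6.38
tool_pos: [0.3822, -0.2666, 0.3516]
ee_rot: [-3.141, 0.004, 2.311]
wrist_force: [-7.1, 5.6, 22.3]
width: 0.0001
finger_force: 12.0
```

```bash
python3 - <<'E'
from h import *
o=telemetry.get_obs();print(o["tool_pos"],o["wrist_force"],(o["tool_pos"]-tcp(1,0))@np.c_[rx,ry,ax])
E
```

```text
[ 0.38215556 -0.26658082  0.3516226 ] [-7.09179277  5.64440528 22.26676404] [ 0.00735402  0.00080325 -0.01173225]
```

Emit:
apply_moves(moves=[[[0.1,0,-0.2,0,1],[0.3,0,-0.6,0,1],[0.3,0.5,-0.7,0,1],[0.28,1.1,-0.6,0,1],[0.28,1.56,-0.55,0,1],[0.28,1.56,-0.55,0,1],[0.28,1.56,-0.55,0,1]]])

```text
time: 7.25
tool_pos: [0.4304, -0.204, 0.3732]
ee_rot: [-3.141, -0.001, 2.311]
wrist_force: [-0.0, -0.1, -0.5]
width: 0.0007
finger_force: 0.0
```

```bash
python3 - <<'E'
from h import *
s=snapshot("side");print([blob(s,p) for p in [(302,251),(296,270),(289,290)]])
print(rows([tcp(0,.015),tcp(0,.0),tcp(0,-.0135)]))
E
```

```text
[(array([301.43030303, 252.23636364]), np.int32(165), array([294, 245,  17,  15], dtype=int32)), (array([295.81372549, 269.90686275]), np.int32(204), array([288, 262,  17,  17], dtype=int32)), (array([288.67015707, 291.32460733]), np.int32(191), array([280, 284,  19,  15], dtype=int32))]
[[ 0.02 -0.01 -0.02]
 [-0.12 -0.01  0.25]
 [-0.25 -0.01  0.49]]
```

Emit:
apply_moves(moves=[[[-0.1,0,0.22,0,1],[-0.18,0,0.37,0,1],[-0.22,0,0.44,0,1],[-0.25,0,0.5,0,1],[-0.28,0,0.55,0,1],[-0.28,0,0.55,0,1]]])

```text
time: 8.05
tool_pos: [0.4394, -0.2137, 0.3517]
ee_rot: [3.141, 0.002, 2.311]
wrist_force: [-9.4, 6.0, 23.6]
width: 0.0003
finger_force: 12.6
```

Emit:
apply_moves(moves=[[[0.1,0,-0.2,0,1],[0.5,0,-0.8,0,1],[1.0,-0.3,-1.2,0,1],[1.6,-0.6,-1.4,0,0],[1.6,-0.6,-1.4,0,0],[1.6,-0.6,-1.4,0,0]]])

```text
time: 8.8
tool_pos: [0.3644, -0.1754, 0.4153]
ee_rot: [3.142, -0.001, 2.311]
wrist_force: [-0.7, -0.5, -0.2]
width: 0.0267
finger_force: 0.0
```

```bash
python3 - <<'E'
from h import *
o=telemetry.get_obs();print(o["tool_pos"],o["width"])
s=snapshot("side");t=snapshot("top")
a=cv2.resize(t["image"][210:350,310:470],(400,350));b=cv2.resize(s["image"][230:350,250:380],(400,370))[:350]
cv2.imwrite("pics/p4.png",np.hstack([a,b])[:,:,::-1])
print([blob(s,p) for p in [(302,255),(296,270),(289,290)]])
E
```

```text
[ 0.36436974 -0.17540859  0.41531926] 0.026733874848157337
[(array([302.25225225, 254.2972973 ]), np.int32(111), array([295, 249,  15,  11], dtype=int32)), (array([295.8097561 , 269.86829268]), np.int32(205), array([288, 262,  17,  17], dtype=int32)), (array([288.71354167, 291.33333333]), np.int32(192), array([280, 284,  19,  15], dtype=int32))]
```

View pics/p4.png

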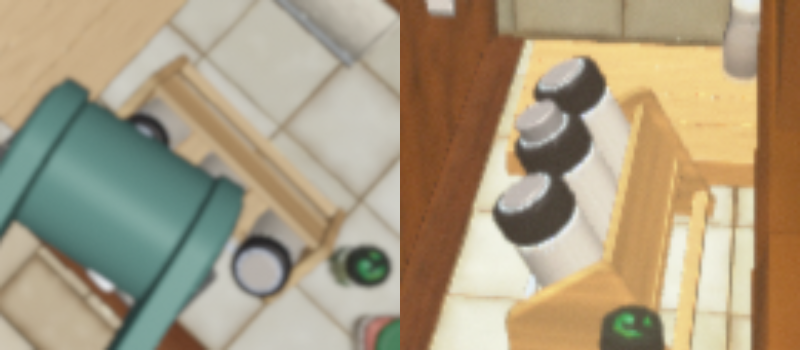

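Canister 2, the middle one, is the bad one: its button is up again in the side view, while 1 and 3 are flush. I'll work out the grasp.

```bash
cat >> h.py <<'E'
G=B[1]-.026*ax
E
python3 - <<'E'
from h import *
up=lambda z:np.array([0,0,.18+z])
print(rows([G+up(.085),G+up(.06),G+up(0)]))
E
```

```text
[[-1.84 -0.99  0.22]
 [-1.84 -0.99  0.72]
 [-1.84 -0.99  1.92]]
```

Emit:
apply_moves(moves=[[[-0.9,-0.5,0.0,0,0.31],[-1.84,-0.99,0.1,0,0.31],[-1.84,-0.99,0.3,0,0.31],[-1.84,-0.99,0.3,0,0.31],[-1.84,-0.99,0.3,0,0.31],[-1.84,-0.99,0.3,0,0.31],[-1.84,-0.99,0.3,0,0.31]]])

```text
time: 9.78
tool_pos: [0.3895, -0.2759, 0.4019]
ee_rot: [3.141, 0.001, 2.312]
wrist_force: [0.5, -0.1, -0.6]
width: 0.065
finger_force: 0.0
```

```bash
python3 - <<'E'
from h import *
up=lambda z:np.array([0,0,.18+z])
o=telemetry.get_obs();print(o["tool_pos"],o["width"],rows([G+up(.04),G+up(0)]))
s=snapshot("side")
print([blob(s,p) for p in [(302,255),(296,270),(289,290)]])
E
```

```text
[ 0.38946499 -0.27585239  0.40185566] 0.06495763770310102 [[-0.02  0.    0.86]
 [-0.02  0.    1.66]]
[(array([300.77575758, 253.28484848]), np.int32(165), array([293, 246,  18,  14], dtype=int32)), (array([295.82758621, 269.86699507]), np.int32(203), array([288, 262,  17,  17], dtype=int32)), (array([288.70833333, 291.34375   ]), np.int32(192), array([280, 284,  19,  15], dtype=int32))]
```

Emit:
apply_moves(moves=[[[-0.02,0,0.4,0,0.31],[-0.02,0,0.7,0,0.31],[-0.02,0,0.95,0,0.31],[-0.02,0,1.15,0,0.31],[-0.02,0,1.15,0,0.31]]])

```text
time: 10.45
tool_pos: [0.3901, -0.2771, 0.3427]
ee_rot: [-3.142, -0.002, 2.311]
wrist_force: [0.4, 0.3, -0.4]
width: 0.065
finger_force: 0.0
```

Emit:
apply_moves(moves=[[[0,0,0.25,0,0.31],[0,0,0.5,0,0.31],[0,0,0.5,0,0.31]]])

```text
time: 10.82
tool_pos: [0.3899, -0.2769, 0.317]
ee_rot: [-3.141, -0.003, 2.311]
wrist_force: [0.3, 0.7, 1.2]
width: 0.0648
finger_force: 0.0
```

Emit:
apply_moves(moves=[[[0,0,0,0,0.4],[0,0,0,0,0.45],[0,0,0,0,1],[0,0,0,0,1],[0,0,0,0,1]]])

```text
time: 11.45
tool_pos: [0.3902, -0.2772, 0.319]
ee_rot: [3.142, 0.001, 2.311]
wrist_force: [-0.4, -0.3, 0.5]
width: 0.0534
finger_force: 30.0
```

Emit:
apply_moves(moves=[[[0.05,0,-0.09,0,1],[0.14,0,-0.26,0,1],[0.23,0,-0.44,0,1],[0.33,0,-0.62,0,1],[0.42,0,-0.79,0,1],[0.52,0,-0.97,0,1],[0.61,0,-1.15,0,1],[0.7,0,-1.32,0,1],[0.8,0,-1.5,0,1],[0.85,0,-1.59,0,1]]])

```text
time: 12.7
tool_pos: [0.3613, -0.2456, 0.399]
ee_rot: [3.141, 0.001, 2.311]
wrist_force: [1.0, -0.1, -2.2]
width: 0.0533
finger_force: 30.0
```

Emit:
apply_moves(moves=[[[0.1,0,-0.3,0,1],[0.2,0,-0.7,0,1],[0.25,0,-1.1,0,1],[0.3,0,-1.4,0,1],[0.3,0,-1.5,0,1],[0.3,0,-1.5,0,1]]])

```text
time: 13.45
tool_pos: [0.3514, -0.2348, 0.4732]
ee_rot: [3.142, 0.0, 2.311]
wrist_force: [0.7, -0.1, -2.4]
width: 0.0536
finger_force: 30.0
```

```bash
python3 - <<'E'
from h import *
o=telemetry.get_obs();print(o["tool_pos"],o["width"],o["wrist_force"])
s=snapshot("side");t=snapshot("top")
a=cv2.resize(t["image"][150:350,280:480],(400,400));b=cv2.resize(s["image"][190:350,230:390],(400,400))
cv2.imwrite("pics/p5.png",np.hstack([a,b])[:,:,::-1])
D=np.c_[rx,ry,[0,0,1]].T
to=lambda x,y,z:rx*x+ry*y+np.array([0,0,z])
gz=.18+.028+.105
print(D@o["tool_pos"],rows([to(.416,.3085,o["tool_pos"][2]),to(.416,.3085,gz+.015),to(.416,.3085,gz),to(.470,.3085,gz)]))
E
```

```text
[ 0.35144024 -0.23479506  0.47318344] 0.053595208813539595 [ 0.71350425 -0.14398194 -2.38172463]
[0.41054742 0.10048935 0.47318344] [[-0.1   4.16 -0.02]
 [-0.11  4.16  2.88]
 [-0.11  4.16  3.18]
 [-1.19  4.16  3.18]]
```

View pics/p5.png

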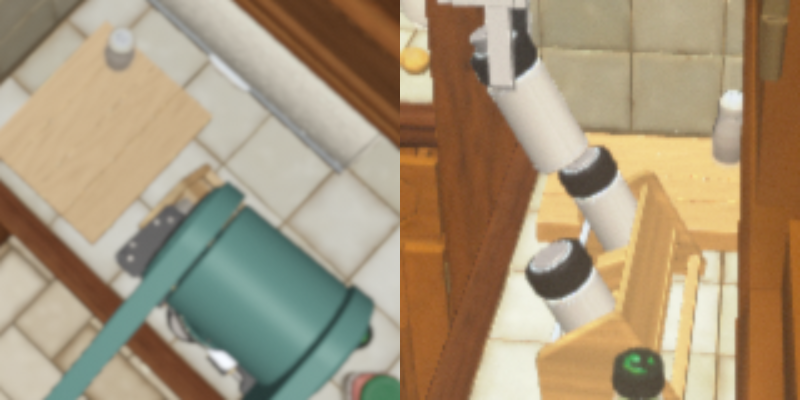

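The canister is held at its 28° lean, clear above the rack. Its neighbours have not moved. I'll carry it over the board.

Emit:
apply_moves(moves=[[[0,0.4,0,0,1],[0,0.8,0,0,1],[0,1.3,0,0,1],[0,1.8,0,0,1],[0,2.2,0,0,1],[0,2.4,0,0,1],[0,2.4,0,0,1]]])

```text
time: 14.42
tool_pos: [0.4403, -0.1537, 0.4725]
ee_rot: [-3.141, -0.001, 2.312]
wrist_force: [0.2, -0.4, -2.0]
width: 0.0532
finger_force: 30.0
```

Emit:
apply_moves(moves=[[[0,0.3,0,0,1],[-0.05,0.7,0,0,1],[-0.1,1.1,0,0,1],[-0.1,1.5,0.1,0,1],[-0.1,1.76,0.3,0,1],[-0.1,1.76,0.8,0,1],[-0.1,1.76,1.3,0,1],[-0.1,1.76,1.7,0,1],[-0.1,1.76,2.0,0,1],[-0.1,1.76,2.0,0,1]]])

```text
time: 15.68
tool_pos: [0.5082, -0.0979, 0.3714]
ee_rot: [-3.14, -0.003, 2.311]
wrist_force: [0.5, 0.5, -2.5]
width: 0.0538
finger_force: 30.0
```

```bash
python3 - <<'E'
from h import *
o=telemetry.get_obs();print(o["tool_pos"],o["width"],o["wrist_force"])
s=snapshot("side")
b=cv2.resize(s["image"][130:350,200:420],(600,600))
cv2.imwrite("pics/p6.png",b[:,:,::-1])
to=lambda x,y,z:rx*x+ry*y+np.array([0,0,z])
gz=.18+.028+.105
print(rows([to(.416,.3085,gz+.015),to(.416,.3085,gz),to(.470,.3085,gz)]))
E
```

```text
[ 0.50820546 -0.09787852  0.37135311] 0.053790877162002176 [ 0.45996056  0.46570561 -2.46860352]
[[-0.01 -0.    0.89]
 [-0.01 -0.    1.19]
 [-1.09 -0.    1.19]]
```

View pics/p6.png

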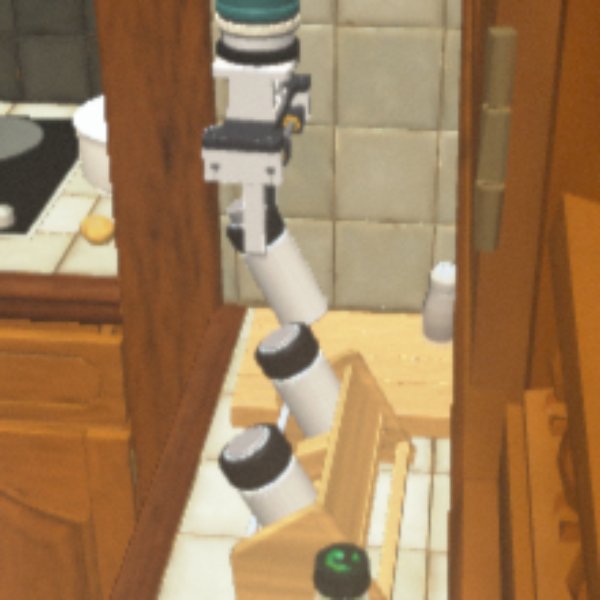

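The canister is over the board, still leaning and clear of everything. I'll lower it to contact.

Emit:
apply_moves(moves=[[[0,0,0.3,0,1],[0,0,0.6,0,1],[0,0,0.85,0,1],[0,0,0.98,0,1],[0,0,1.06,0,1],[0,0,1.06,0,1]]])

```text
time: 16.48
tool_pos: [0.5084, -0.0982, 0.3201]
ee_rot: [3.142, -0.0, 2.311]
wrist_force: [-0.7, 0.4, -1.8]
width: 0.0532
finger_force: 30.0
```

Emit:
apply_moves(moves=[[[0,0,0.03,0,1],[0,0,0.06,0,1],[0,0,0.09,0,1],[0,0,0.09,0,1]]])

```text
time: 16.98
tool_pos: [0.5085, -0.0981, 0.3164]
ee_rot: [3.141, 0.001, 2.311]
wrist_force: [-1.1, 1.0, 1.5]
width: 0.0532
finger_force: 30.0
```

Emit:
apply_moves(moves=[[[-0.08,0,0.02,0,1],[-0.15,0,0.01,0,1],[-0.23,0,0,0,1],[-0.31,0,-0.01,0,1],[-0.38,0,-0.02,0,1],[-0.46,0,-0.02,0,1],[-0.46,0,-0.02,0,1]]])

```text
time: 17.85
tool_pos: [0.5243, -0.1154, 0.3181]
ee_rot: [3.14, 0.002, 2.311]
wrist_force: [-1.9, 0.7, 5.0]
width: 0.0533
finger_force: 30.0
```

```bash
cat > tilt.py <<'E'
from h import *
# tilt of the held canister from its bright body in the side view (image angle) + overlay crop saved
import sys
s=snapshot("side");o=telemetry.get_obs();g=o["tool_pos"]-[0,0,.18]
print(o["tool_pos"],o["wrist_force"])
im=s["image"];h=cv2.cvtColor(im,cv2.COLOR_RGB2HSV)
for th in (28,20,12,8,4,0,-4):
    a=np.cos(np.radians(th))*np.array([0,0,1])-np.sin(np.radians(th))*rx
    q=proj(s,np.array([g,g-.10*a]));print(th,q.round(1).tolist())
c=cv2.resize(im[180:280,250:350],(600,600),interpolation=cv2.INTER_CUBIC)
cv2.imwrite(f"pics/{sys.argv[1]}.png",c[:,:,::-1])
E
python3 tilt.py t1
```

```text
[ 0.52427271 -0.1153313   0.31807955] [-1.76572965  1.17645211  5.80596443]
28 [[305.5, 231.1], [322.9, 260.8]]
20 [[305.5, 231.1], [318.3, 262.2]]
12 [[305.5, 231.1], [313.4, 263.0]]
8 [[305.5, 231.1], [310.9, 263.2]]
4 [[305.5, 231.1], [308.4, 263.2]]
0 [[305.5, 231.1], [305.9, 263.1]]
-4 [[305.5, 231.1], [303.4, 262.8]]
```

View pics/t1.png

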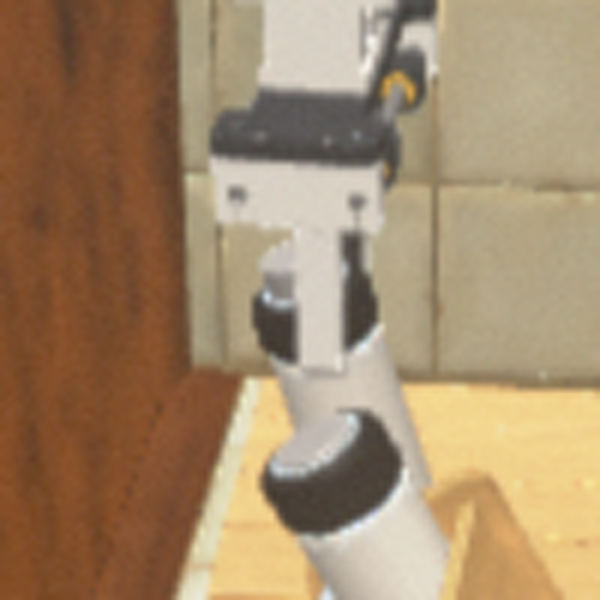

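The canister is pivoting about its front rim. The body's right edge, (380,330) to (430,490) in the crop, puts the lean at about 16°. I'll continue to upright.

Emit:
apply_moves(moves=[[[-0.08,0,0,0,1],[-0.16,0,0,0,1],[-0.24,0,0,0,1],[-0.31,0,0.01,0,1],[-0.39,0,0.02,0,1],[-0.47,0,0.03,0,1],[-0.55,0,0.05,0,1],[-0.62,0,0.07,0,1],[-0.62,0,0.07,0,1]]])

```text
time: 19.02
tool_pos: [0.5457, -0.1387, 0.3145]
ee_rot: [3.14, 0.004, 2.311]
wrist_force: [-0.4, -0.7, 5.9]
width: 0.0498
finger_force: 28.9
```

```bash
cat > edge.py <<'E'
from h import *
# right and left body edges of the canister in the side view, against predictions
s=snapshot("side");o=telemetry.get_obs();g=o["tool_pos"]-[0,0,.18]
h=cv2.cvtColor(s["image"],cv2.COLOR_RGB2HSV);print(o["tool_pos"],o["wrist_force"],o["width"])
q=proj(s,np.array([g]))[0];print("g",q)
for v in range(int(q[1])+6,int(q[1])+34,2):
    x0,x1=int(q[0])-22,int(q[0])+26
    print(v,''.join('%3d'%(h[v,u,1]//3) for u in range(x0,x1)))
print(x0)
E
python3 edge.py
```

```text
[ 0.54559436 -0.1386581   0.31453442] [ 0.26665419 -0.23902964  5.95129705] 0.05052496803062112
g [317.34583143 233.11258594]
239  25 25 24 22 26 23 22 10  2  1 12 15 20 18 20 18 10  8  7  8  8  8  8  8  5  8  7 26 24 23 21 22 20 21 20 21 21 22 22 23 22 22 22 23 22 22 23 23
241  32 32 32 32 31 31 29 24  6  4  6  2 10  2  4  7  8  8  7  8  7  8  8  8  9  5  9 25 24 24 25 23 24 23 24 23 24 24 24 24 24 22 22 24 23 21 23 24
243  37 35 37 36 36 36 36 32 12  7  6  7  6 11  8  4  4  5  8  9  8  8  9  9 10 11 13 30 34 35 34 33 34 34 34 35 32 32 33 35 32 30 29 30 30 26 30 30
245  36 35 35 35 35 35 34 34 15 10 10 10 10 10 10  9  9 10 10 10 10 10 10 12 11 12 14 31 35 34 32 34 34 36 38 36 35 36 37 36 37 37 36 38 38 38 38 37
247  36 37 37 37 36 36 37 36 16 11 11 11  9 10 10 10 10 10 10 11 11 11 10 10 10 10 12 30 35 35 35 35 36 36 35 35 36 35 35 34 35 35 35 35 35 36 35 35
249  40 35 33 33 34 33 31 31 19 10  8  6  2  4  2 11 14 12 11 11 11 11 11 11 11 10 14 29 35 35 35 34 35 34 35 35 35 35 35 35 35 35 35 35 35 34 35 34
251  35 35 34 33 27 18 13  8  6  5  5  7  5  2  1  8 15 16 15 10 11 11 11 11 11 
[... 415 characters left out ...]
8 23 24 19 21 21 19 14  9 10 12 11 12 18 34 34 35 35 37 37 37 36 35 35 35 36 37 34 35 35 35 35 36 36
259   4  1  1  0  4  2  8 11 17 15 16 18 21 18 18 22 19 20 21 21 15  7  2  8  9 12 12 18 34 39 39 40 41 42 43 42 41 37 35 36 37 35 36 36 35 36 35 36
261  20 17 19 18 16 19 19 20 21 24 17 24 21 22 19 18 26 22 18 15  3  2  5  3  9 25 35 38 41 42 42 42 43 43 43 44 44 44 39 35 35 33 36 36 36 36 36 34
263  29 26 21 22 24 20 23 21 18 20 21 20 18 20 20 21 21 19 10  1  3  6  9  8 11 21 38 43 42 43 43 44 42 43 42 42 42 43 42 40 36 37 37 37 37 37 36 36
265  37 35 22 23 20 23 22 27 22 23 20 23 21 21 19 13  0 10  4  5  5  6  8 11 11 12 16 39 44 43 44 41 37 38 43 44 45 45 44 43 40 36 35 36 36 35 36 37
295
```

The body edges are vertical in the side view, so the canister is standing upright on the board. I'll release it gently.

Emit:
apply_moves(moves=[[[0,0,0,0,0.4],[0,0,0,0,0.3],[0,0,0,0,0.2],[0,0,0,0,0.1],[0,0,0,0,0.1],[0,0,0,0,0.1]]])

```text
time: 19.82
tool_pos: [0.5448, -0.138, 0.3131]
ee_rot: [3.142, 0.0, 2.311]
wrist_force: [-1.1, 0.0, 0.2]
width: 0.0845
finger_force: 0.0
```

```bash
python3 edge.py | cut -c1-130 | head -12
```

```text
[ 0.54479287 -0.13802712  0.31321367] [-0.55954094 -0.44658534 -0.43700001] 0.08482891422729676
g [316.95850327 233.5544903 ]
239  27 26 23 24 26 24 23 23 23 21 15  4  7 22 22  8  2  7  7  7  8  7  7  8 13 20 20 10  3  7 21 22 22 20 21 22 21 22 21 22 23 23
241  34 33 34 31 30 31 31 30 31 27  9  7  6  3  4  5  7  8  8  8  7  7  7  8  5  0  1  8 12 16 25 25 23 22 24 24 24 24 25 23 23 23
243  35 37 36 36 37 36 37 36 37 36 20  9  7  4  8  5  7  8  9  8  9  8  8  8  9  7  7  8  9 21 32 32 34 32 35 32 35 32 33 33 33 32
245  35 36 35 36 36 35 35 35 35 35 22 10 10 11 10  9  8  7  8  8  8  8  7  8 10 10 10 11 12 24 33 33 33 34 36 37 36 36 36 36 38 38
247  37 37 37 37 36 36 36 36 36 36 23 11 10 11 11 10 10  9  8  8  9  9  9 10 10 10 11 11 12 25 35 36 35 35 35 35 35 36 35 35 35 35
249  34 40 34 34 33 33 34 31 30 26 12  8  5  3  4  2 11 13 12 11 11 10 11 10 11 11 10 11 13 24 34 34 35 35 34 34 34 34 36 35 35 34
251  35 34 35 35 33 27 19 13  9  6  5  6  6  5  0  1  9 19 20 19 10 11 10 10 10 10 10 11 12 24 34 35 35 35 34 34 35 34 34 26 32 34
253  36 36 35 26 13  8  7  6  6  6  6  7  6  2  1  7 18 17 22 22 17 12 11 12 11 11 11 12 12 23 35 34 34 35 35 34 35 35 34 34 34 34
255  35 30 11  7  7  6  6  5  6  5  5  2  3  6 13 16 16 19 19 20 19 17 15 10 10 11 11 11 13 23 34 35 35 36 36 36 34 35 35 35 35 35
257  27  2  0  4  6  5  5  1  2  2  2  7 12 15 18 20 23 23 19 21 22 19 15 10 10 11 12 12 13 24 35 36 36 37 37 36 35 36 36 36 37 35
```

Emit:
apply_moves(moves=[[[0,0,-0.1,0,0.1],[0,0,-0.3,0,0.1],[0,0,-0.6,0,0.1],[0,0,-1.0,0,0.1],[0,0,-1.4,0,0.1],[0,0,-1.8,0,0.1],[0,0,-2.1,0,0.1],[0,0,-2.1,0,0.1],[0,0,-2.1,0,0.1]]])

```text
time: 21.0
tool_pos: [0.5447, -0.138, 0.4176]
ee_rot: [-3.141, -0.001, 2.311]
wrist_force: [0.1, 0.1, -0.5]
width: 0.0847
finger_force: 0.0
```

```bash
python3 - <<'E'
from h import *
o=telemetry.get_obs();print(o["tool_pos"],o["wrist_force"],o["time"])
s=snapshot("side");t=snapshot("top")
a=cv2.resize(t["image"][150:350,280:480],(400,400));b=cv2.resize(s["image"][190:350,230:390],(400,400))
cv2.imwrite("pics/end.png",np.hstack([a,b])[:,:,::-1])
E
```

```text
[ 0.54471686 -0.13800206  0.41757637] [ 0.11775916  0.10227151 -0.48541013] 21.0
```

View pics/end.png

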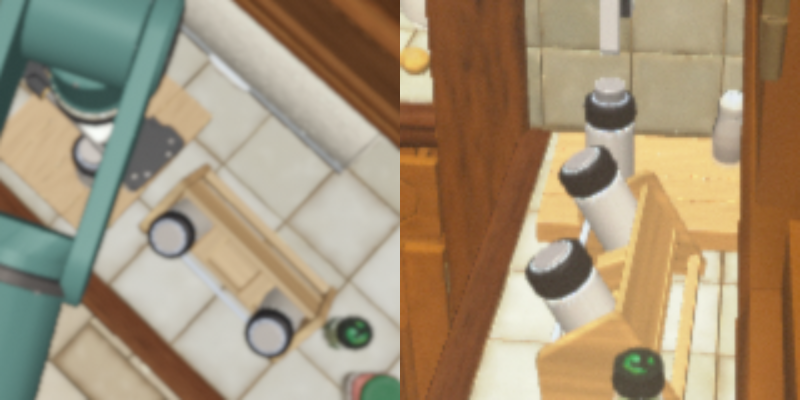

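The bad canister stands upright on the board with its button up. The other two are latched in the rack, the bystanders haven't moved, and the gripper is clear.

```bash
python3 -c "
from bench import ticket;print(ticket.close_job())"
```

```text
the job is handed in; nothing more can be done
None
```

The job is handed in at 21 s of the 64 s allowed: the middle canister's button came back up, so it now stands upright on the chopping board, and the other two are latched in their places in the rack; the hand-in gave no verdict.

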